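Clip a ripening board into the sprung scrubbing cradle

TASK

Pick up the small ripening board by its dark batten and clip it, batten up, into the scrubbing cradle: with the blue end raised, slip one short edge under the lip of the red sprung jaw and push that jaw gently back, feeling its spring and not ramming it onto its stop, then lower the other edge until it is inside the blue jaw and let the springs take the board back so that it lies flat, under both lips and centred between the two jaws. Let go of it and leave the other things on the bench where they are.

Things in the scene. Friction and masses are not known exactly. Their poses are not given: they have to be found in the camera images.
- board_mid (a point): Middle of the pale ripening board, 21 mm above its underside. Board 170 (x) x 100 (y) x 12 mm, about 0.18 kg, same both ways round, lying flat on the table; across its top runs a dark batten 24 (x) x 60 (y) mm, standing 30 mm above the board's top (42 mm overall): grip it across the 24 mm.
- cradle: Scrubbing cradle fixed on the bench; origin at table height under the centre of its 310 x 140 x 10 mm base plate; x runs from blue jaw to red jaw, z up. A steel frame holding both jaws is clamped along x with its middle anywhere within 15 mm of the base's centre (not measured: see or feel it). The board may press on the cradle with at most 30 N in all.
- bed (a point): Point midway between the tops of the two white bed rails the board will lie on, 30 mm above the table, at the base's centre. Rails reach 58 mm either way along cradle x, at y = -25 and 25 mm. Behind each jaw, 117 to 131 mm from the frame's middle, is a dark end block 38 mm high.
- jaw_red (a joint): Red jaw's travel (m): 0 at rest, grows outward (cradle +x). Spring 3 N plus 0.6 N per mm, hard stop at 15 mm (12 N). 90 mm wide groove faces the middle: at rest its floor (upright wall) is 82 mm from the frame's middle; lip and ledge reach 5 mm inward of the floor. Heights above the table: ledge 29.5, lip underside 48, lip top 53 mm.
- jaw_blue (a joint): Blue jaw's travel (m): 0 at rest, grows outward (cradle -x). Mirror image of the red jaw, same spring, but hard stop at 7 mm. The board is 6 mm longer than the rest gap between groove floors: centred, it presses each jaw back 3 mm. For its edge to pass down inside the blue lip, the red jaw must first be pushed back more than 11 mm.
- cheese1: Bystander: yellow cheese, 100 mm across, 50 mm high; origin under it on the table
- cheese2: Bystander: small yellow cheese, 80 mm across, 42 mm high; origin under it on the table
- cheese3: Bystander: yellow cheese, 100 mm across, 50 mm high; origin under it on the table
- brush: Bystander: hand brush lying on the table; origin under it on the table (along its length)
- jar: Bystander: jar with white cap, 60 mm across, 90 mm high; origin under it on the table
- pot: Bystander: steel bowl, 110 mm across, 70 mm high; origin under it on the table
- spare: Bystander: plain spare board without batten, 170 x 100 x 12 mm; origin under it on the table
- board: The same board; origin at the centre of its underside, axes as above
There are look-alikes about, which are no part of the job. Of the things shaped like the board, the wooden one is meant.

How it is judged:
By the outcome, as a careful person would: the job done as asked, in the order asked, and still so for the second after the job is handed in, with the robot touching nothing.
It also fails if it takes over 64 s, if anything falls off the work surface, if the arm or the gripper's body presses on something with over 40 N, if the wrist force passes 120 N, or if a joint passes its speed limit or range.

ROBOT

A 7-joint arm with a two-finger parallel gripper is mounted at the origin on the work surface. World frame = base frame: x ahead of the robot, y to its left, z up, the work surface at z = 0. Lengths are in m, angles in degrees, forces in N, time in s.
With the tool pointing down it reaches from about 0.425 to 0.875 m from the base axis. Payload 4.7 kg.
Tool frame: the origin (TCP) lies on the centre line of the jaws, within the pads' length; the fingertips stand 14 mm ahead of it and the grasp point (between the pads) lies 5 mm behind it; z points along the fingers, y is the line along which they close (so a half turn about z gives the same grasp; the last joint's range is limited). The gripper opens to 85 mm and grips with 20 to 120 N. Pads are 22 mm wide; open, the fingers measure 114 mm over their backs; the gripper's body (76 mm by 85 mm) begins 54 mm behind the grasp point. The pads swing forward as they close: fully open they stand 13 mm farther back than shut.
Start: joints at [-67.317, 18.392, -4.016, 83.108, 1.295, 78.541, -3.26], TCP at [0.242, 0.603, 0.245] pointing down, gripper open.
Joint ranges: [-163.93, 163.93], [-17.29, 119.83], [-79.2, 71.16], [3.27, 140.29], [-89.18, 269.18], [5.43, 117.66], [-154.24, 154.24]. Speed limits (degrees/s): [147.25, 147.25, 180, 180, 180, 180, 180].

INTERFACE

Orientations are given as [roll, pitch, yaw] about the fixed x, y, z axes, in that order (R = Rz(yaw) Ry(pitch) Rx(roll)).
In Python, from workcell import goto, move_l, move_joints, set_gripper, hold, inverse_kinematics, state, read_camera, PlanningError, hand_in gives the robot as it stands. The module is installed in compiled form; this text tells all that it offers. Calls block until the motion is done:
- goto(position, orientation): joint-space move of the TCP to a pose.
- move_l(position, rot=None, velocity=0.15): straight line of the TCP; rot=None keeps the orientation; velocity is the mean speed in m/s.
- move_joints(angles): joint-space move.
- set_gripper(opening, grip_force=None): finger opening in m; grip_force is the grip in N (None keeps the last); returns when the fingers have stopped.
- hold(seconds).
- inverse_kinematics(position, orientation): joint angles nearest the present ones, or None.
- state(): the state.
- read_camera(name): name is "side" or "top"; returns a dict with "pixels" (420x560x3 uint8, blue, green, red), "mtx" (3x3 intrinsics, pixels), "cam_to_world" (4x4, takes a point from camera to world coordinates). Camera axes: x right, y down, z forward; pixel columns grow to the right and rows downward; lengths in m; the calibration is good to about 2 mm. A picture is of the moment at which its call begins. There is no depth.
A pose or a line that the arm cannot do raises PlanningError and nothing moves.
- hand_in(): hands the job in; it is judged then, once.
The state is a dict: "time_s": time; "joints": joint angles; "qvel": joint speeds; "effort": joint torques, N m; "tool_pos": TCP position; "eef_rot": TCP orientation; "contact_force": force on the tool from outside, world axes, zero at the start; "torque": the same for the moment, N m; "finger_gap": finger opening in m; "grip_force": force on a finger pad.
Only numpy, scipy, OpenCV 4.12 (cv2) and the standard library are available. Lean on these libraries where they do the work, as an engineer would, in place of code of your own. Each camera call takes 0.05 s, during which the arm holds its last target. There are 200 camera calls.

## Working session

There is one attempt and no reset: what is moved stays moved. The work goes in short steps, each a Python script; the robot and the scene stay as the last script left them, time stands still between calls to the robot, and variables do not carry over. Pictures are saved under pics/ and viewed, at most 10 in all, crops included, and the job is handed in when it is done.

```bash
mkdir -p pics; python3 - <<'E'
from workcell import *
import cv2,numpy as np
for n in("top","side"):
    r=read_camera(n);cv2.imwrite(f"pics/{n}0.png",r["pixels"]);np.savez(f"{n}0.npz",**r)
    print(n,r["mtx"].round(1).tolist(),r["cam_to_world"].round(3).tolist())
s=state();print(s["time_s"],s["eef_rot"],s["tool_pos"],s["contact_force"])
E
```

```text
top [[417.4, 0.0, 281.6], [0.0, 417.4, 205.1], [0.0, 0.0, 1.0]] [[0.063, -0.975, 0.213, 0.282], [-0.998, -0.061, 0.019, -0.046], [-0.006, -0.214, -0.977, 1.304], [0.0, 0.0, 0.0, 1.0]]
side [[534.1, 0.0, 284.0], [0.0, 534.1, 204.3], [0.0, 0.0, 1.0]] [[0.638, 0.435, -0.635, 1.634], [0.77, -0.35, 0.534, -0.967], [0.01, -0.83, -0.558, 1.015], [0.0, 0.0, 0.0, 1.0]]
0.1 [-1.79900108e+02  7.33263523e-03  1.58125279e+02] [0.2420896  0.60274162 0.24431753] [ 0.24265074 -0.85327331  0.081724  ]
```

View pics/top0.png

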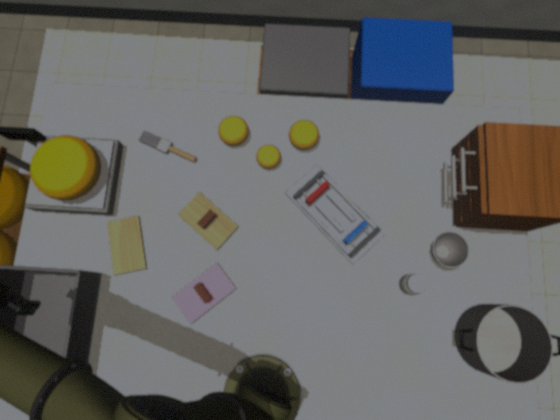

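View pics/side0.png

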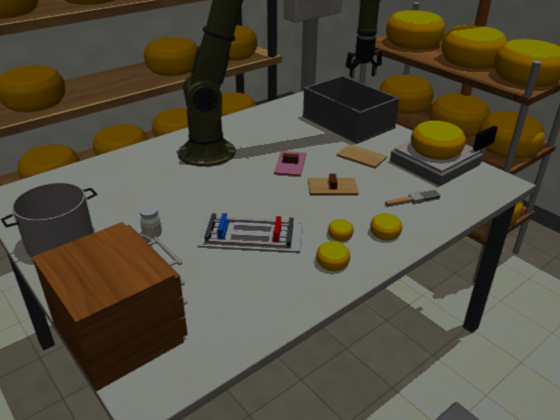

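The top view shows three things that could be taken for the board:
- A wooden board with a batten at (208,220).
- A pink board with a batten at (204,293).
- A plain wooden spare at (127,245).

The wooden one with the batten, (208,220) in the top view and (333,185) in the side view, is the one meant. The cradle is at top (335,212), with its red jaw at (317,193) and blue jaw at (355,233).

```bash
cat > vis.py <<'E'
import cv2,numpy as np
def ray(r,uv,z):
    d=np.linalg.inv(r["mtx"])@[uv[0],uv[1],1]; T=r["cam_to_world"]; d=T[:3,:3]@d; o=T[:3,3]
    return o+d*(z-o[2])/d[2]
def blob(r,box,f):
    x0,y0,x1,y1=box; im=r["pixels"][y0:y1,x0:x1]; hsv=cv2.cvtColor(im,cv2.COLOR_BGR2HSV).astype(int)
    m=f(hsv[...,0],hsv[...,1],hsv[...,2]).astype(np.uint8)
    c=max(cv2.findContours(m,cv2.RETR_EXTERNAL,cv2.CHAIN_APPROX_NONE)[0],key=cv2.contourArea)
    return c[:,0,:]+[x0,y0]
def rect(r,c,z):
    p=np.array([ray(r,q,z)[:2] for q in c],np.float32)
    (cx,cy),(w,h),a=cv2.minAreaRect((p*1000))
    return np.round([cx,cy,w,h,a],1)
def filled(r,c):
    m=np.zeros(r["pixels"].shape[:2],np.uint8);cv2.drawContours(m,[c.reshape(-1,1,2).astype(np.int32)],-1,1,-1);q=cv2.moments(m,True);return np.array([q["m10"],q["m01"]])/q["m00"]
E
python3 - <<'E'
from vis import *
t=dict(np.load("top0.npz"));s=dict(np.load("side0.npz"))
wood=lambda h,S,v:(h>12)&(h<35)&(S>80)&(v>60)
red=lambda h,S,v:((h<8)|(h>172))&(S>150)&(v>70)
bl=lambda h,S,v:(h>95)&(h<125)&(S>130)
bat=lambda h,S,v:((h<12)|(h>172))&(S>100)&(v<110)
for n,r,bb,cb,zz in(("top",t,(170,185,245,255),(280,160,390,270),0),("side",s,(300,168,365,200),(195,205,310,255),0)):
    c=blob(r,bb,wood);print(n,"board",rect(r,c,.012),len(c))
    c=blob(r,bb,bat);print(" bat",filled(r,c),rect(r,c,.042))
    for k,f in(("red",red),("blue",bl)):
        c=blob(r,cb,f);u=filled(r,c);print(" ",k,u,ray(r,u,.05).round(4),rect(r,c,.053))
c=blob(t,(280,160,390,270),lambda h,S,v:v>0*h+np.percentile(v,80));
a=cv2.resize(t["pixels"][170:260,165:390],None,fx=3.4,fy=3.4,interpolation=3)
b=cv2.resize(s["pixels"][165:255,195:375],None,fx=4.2,fy=3.2,interpolation=3)
W=max(a.shape[1],b.shape[1]);a=cv2.copyMakeBorder(a,0,0,0,W-a.shape[1],0);b=cv2.copyMakeBorder(b,0,0,0,W-b.shape[1],0)
cv2.imwrite("pics/crop1.png",np.clip(np.vstack([a,b[:590-a.shape[0]]])*1.5,0,255).astype(np.uint8))
E
```

```text
top board [501.5 207.7 163.8  91.4  52.4] 165
 bat [206.2254902  218.74509804] [500.5 206.8  18.   49.7  50.1]
  red [317.48695652 192.07826087] [ 0.604  -0.1302  0.05  ] [ 602.5 -129.7   14.5   84.9   46.5]
  blue [355.15151515 232.01515152] [ 0.4865 -0.2496  0.05  ] [ 487.4 -250.5   14.2   87.7   45.7]
side board [506.4 203.5 170.3 101.   51.3] 140
 bat [332.69135802 180.39506173] [520.2 191.4  21.   94.5  46.3]
  red [277.36842105 224.54736842] [ 0.6079 -0.1305  0.05  ] [ 610.1 -132.    16.9   88.6   46.4]
  blue [222.42021277 226.0212766 ] [ 0.5087 -0.2656  0.05  ] [ 508.5 -264.8   26.8  129.2   47. ]
```

View pics/crop1.png

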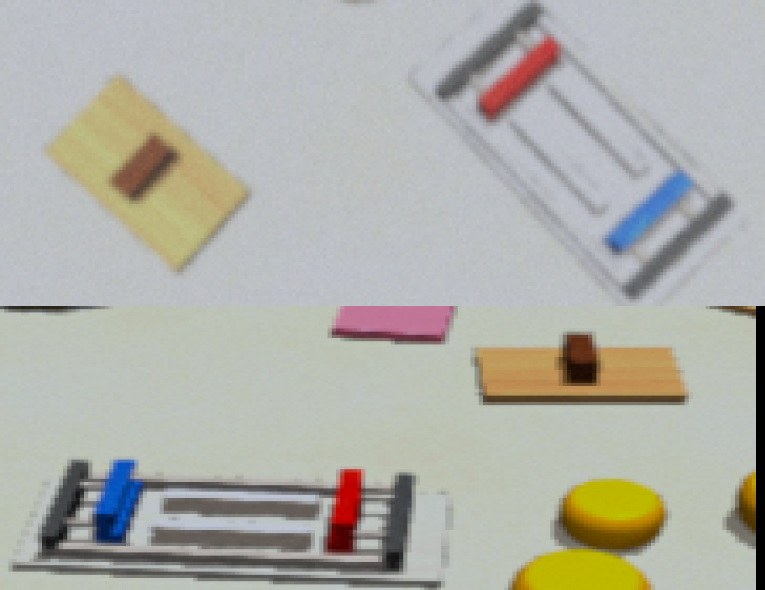

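The crop confirms it: a wooden board with a dark batten at about (145,168), pixels in the crop. The cradle's red jaw is on the upper left and the blue jaw on the lower right. Next I check reach for both wrist choices, then grasp.

```bash
cat > geo.py <<'E'
import numpy as np
from scipy.spatial.transform import Rotation as R
C=np.array([.545,-.190]); YC=46.3; H=.030; SG=90
def orient(yaw,th,sg):
    return (R.from_euler('z',yaw,degrees=True)*R.from_euler('y',th,degrees=True)*R.from_euler('z',sg,degrees=True)*R.from_euler('x',180,degrees=True)).as_euler('xyz',degrees=True)
def pose(xr,zb,th,sg=None,y=0.,yaw=YC):
    """TCP pose for red top corner at cradle-frame xr, red bottom corner height zb, blue end raised by th deg"""
    sg=SG if sg is None else sg
    t=np.radians(th);c,s=np.cos(t),np.sin(t)
    px=xr-.012*s-.085*c+H*s; pz=zb+.085*s+H*c
    a=np.radians(yaw);return np.array([C[0]+px*np.cos(a)-y*np.sin(a),C[1]+px*np.sin(a)+y*np.cos(a),pz]),orient(yaw,th,sg)
E
python3 - <<'E'
from workcell import *
from geo import *
def ok(sg):
    out=[]
    for p,o in[(np.array([.502,.207,.15]),orient(51.8,0,sg)),(np.array([.502,.207,.03]),orient(51.8,0,sg)),pose(.07,.15,12,sg),pose(.07,.033,12,sg),pose(.095,.031,0,sg)]:
        q=inverse_kinematics(p,o);out.append(None if q is None else np.round(q))
    return out
res={}
for sg in(90,-90):
    res[sg]=ok(sg)
    print(sg,*res[sg],sep="\n")
good=[s for s in res if all(q is not None for q in res[s])]
sg=min(good,key=lambda s:max(abs(q[6]) for q in res[s]));print("use",sg)
goto([.502,.207,.13],orient(51.8,0,sg));
r=read_camera("side");import cv2;cv2.imwrite("pics/above.png",cv2.resize(r["pixels"][60:230,240:440],None,fx=3.5,fy=3.5))
s=state();print(s["time_s"],s["tool_pos"],s["eef_rot"],s["finger_gap"])
open("geo.py","a").write(f"SG={sg}\n")
E
```

```text
90
[-39.   9.  15. 106.  -3.  65.  29.]
[-38.  18.  15. 111.  -6.  51.  31.]
[-27.  19.  47.  95.  -3.  77.  66.]
[-26.  27.  46. 102.  -9.  64.  69.]
[-24.  26.  48. 106. -22.  59.  80.]
-90
[ -79.   15.   61.  107.  -15.   66. -140.]
[ -76.   30.   61.  113.  -32.   56. -127.]
[ -37.   24.   61.   96.  -10.   77. -108.]
[ -36.   34.   61.  102.  -20.   66. -103.]
[-33.  32.  61. 106. -32.  61. -93.]
use 90
1.925 [0.50173837 0.20891923 0.1302885 ] [ 1.79950427e+02 -8.76493908e-03  1.41969364e+02] 0.0851010341279048
```

View pics/above.png

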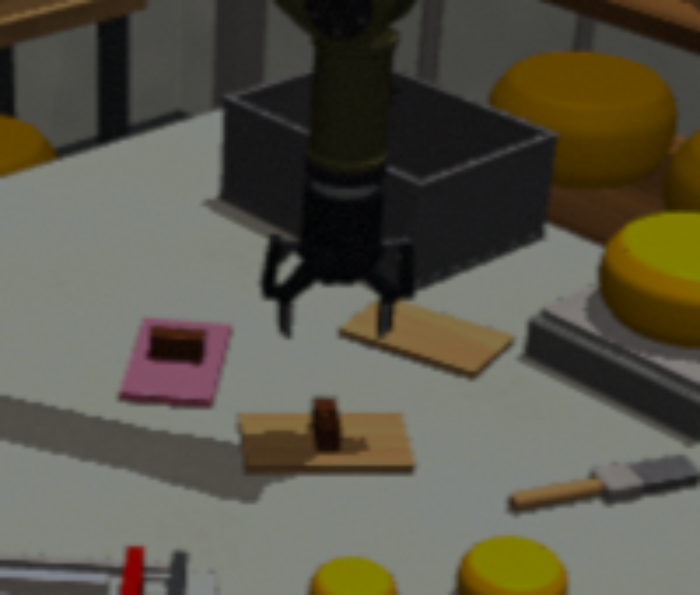

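The open gripper (fingers at crop x 285 and 388) straddles the wooden board's batten at (326,425), so I descend and grip.

```bash
python3 - <<'E'
from workcell import *
from geo import *
import cv2
def pr(k):
    s=state();print(k,round(s["time_s"],2),s["tool_pos"].round(4) if hasattr(s["tool_pos"],'round') else s["tool_pos"],np.round(s["contact_force"],2),np.round(s["torque"],2),round(s["finger_gap"],4),s["grip_force"])
move_l([.502,.207,.030],velocity=.12);hold(.2);pr("down")
set_gripper(0.0,50);pr("grip")
move_l([.502,.207,.16],velocity=.15);hold(.2);pr("lift")
p,o=pose(.066,.11,12)
goto(p,o);hold(.3);pr("above");print(p,o,state()["eef_rot"])
for n,b in(("side",(180,130,320,250)),("top",(270,150,400,280))):
    r=read_camera(n);np.savez(n+"1.npz",**r);x0,y0,x1,y1=b
    cv2.imwrite(f"pics/{n}1.png",np.clip(1.5*cv2.resize(r["pixels"][y0:y1,x0:x1],None,fx=4.5,fy=4.5,interpolation=3),0,255))
E
```

```text
down 3.11 [0.5025 0.2073 0.0308] [ 0.07 -0.06 -0.21] [-0.03 -0.01 -0.03] 0.0855 0.0
grip 3.7 [0.5022 0.2072 0.0302] [-0.49  0.35  0.77] [ 0.01 -0.08  0.03] 0.0231 50.57017743587494
lift 4.92 [0.5014 0.2067 0.1589] [-0.21 -0.54 -3.05] [ 0.01 -0.05  0.06] 0.0231 50.04809617996216
above 6.72 [ 0.536  -0.1989  0.157 ] [ 0.35  0.03 -1.53] [ 0.25 -0.22  0.02] 0.0233 50.039663314819336
[ 0.53574208 -0.19968786  0.15701692] [-168.     0.   136.3] [-1.68015404e+02 -4.43136140e-03  1.36370375e+02][ WARN:0@3.264] global loadsave.cpp:1063 imwrite_ Unsupported depth image for selected encoder is fallbacked to CV_8U.
```

View pics/side1.png

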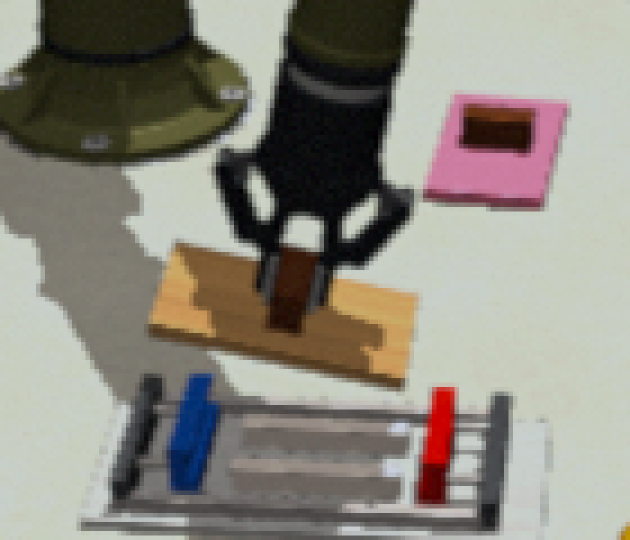

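The side view shows the board held batten up with its blue end raised. Its red edge is at crop (410,370), just inside the red jaw at (437,440). Next I lower it and feel for the spring.

```bash
cat > rob.py <<'E'
from workcell import *
from geo import *
U=np.array([np.cos(np.radians(YC)),np.sin(np.radians(YC)),0]);V=np.array([-U[1],U[0],0])
def fr():
    f=np.mean([ (hold(.04),state()["contact_force"])[1] for _ in range(3)],0);return np.array([f@U,f@V,f[2]])
def at(xr,zb,th,y=0.,v=.04):
    p,o=pose(xr,zb,th,y=y);move_l(p,o,v)
def tcpx():
    s=state();d=np.array(s["tool_pos"]);d[:2]-=C;return np.round([d@U*1e3,d@V*1e3,d[2]*1e3],2)
E
python3 - <<'E'
from rob import *
set_gripper(0,80)
at(.066,.060,12,v=.12);hold(.2);print("pre",fr(),tcpx())
at(.066,.0325,12,v=.05);hold(.2);f0=fr();print("low",f0,tcpx(),state()["time_s"])
np.save("f0.npy",f0)
xr=.066
while xr<.088:
    xr+=.002;at(xr,.0325,12,v=.03);f=fr()-f0;print(round(xr,4),f.round(2),tcpx())
    if -f[0]>2.5 or abs(f[2])>4: break
print(state()["time_s"],state()["torque"])
E
```

```text
pre [-0.00967534 -0.31592916 -2.36396678] [-13.15  -0.34 107.64]
low [ 0.17791822  0.29476371 -2.22362324] [-13.3   -0.13  79.75] 8.9583
0.068 [-0.12 -0.41 -0.01] [-1.138e+01  3.000e-02  7.950e+01]
0.07 [-0.32 -0.02  0.02] [-9.42 -0.   79.5 ]
0.072 [-0.55 -0.08 -0.27] [-7.43e+00  2.00e-02  7.95e+01]
0.074 [-0.25  0.06 -0.64] [-5.380e+00  2.000e-02  7.951e+01]
0.076 [-0.73 -0.16 -0.36] [-3.42  0.   79.52]
0.078 [-0.57 -0.69  0.12] [-1.42  0.   79.51]
0.08 [ 0.05 -0.63 -0.49] [ 5.600e-01 -1.000e-02  7.951e+01]
0.082 [-2.54 -0.17  0.26] [ 1.95e+00 -4.00e-02  7.95e+01]
11.9583 [-0.13494389  0.14551394 -0.11022725]
```

```bash
python3 - <<'E'
from rob import *
import cv2
f0=np.load("f0.npy")
for xr in(.084,.086,.088,.090):
    at(xr,.0325,12,v=.03);f=fr()-f0;print(xr,f.round(2),tcpx())
    if -f[0]>12 or abs(f[2])>6: break
print(state()["time_s"],state()["eef_rot"])
r=read_camera("side");cv2.imwrite("pics/side2.png",np.clip(1.5*cv2.resize(r["pixels"][170:260,190:320],None,fx=6,fy=6,interpolation=3),0,255).astype(np.uint8))
E
```

```text
0.084 [-3.93 -0.03  1.08] [ 3.93  0.   79.5 ]
0.086 [-5.1   0.72  1.72] [5.840e+00 1.000e-02 7.954e+01]
0.088 [-6.15  1.14  2.2 ] [7.290e+00 3.000e-02 7.956e+01]
0.09 [-6.86  0.64  3.32] [8.750e+00 4.000e-02 7.958e+01]
13.4583 [-1.67857720e+02 -4.81390734e-02  1.36219165e+02]
```

View pics/side2.png

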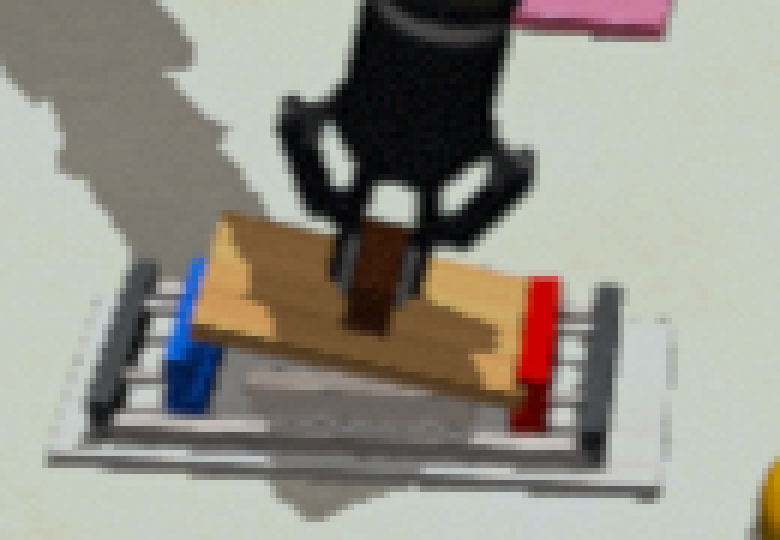

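The red edge sits under the red lip at crop (520,385), the jaw is moving back, and the blue edge is above the blue jaw. I push on to about 13 mm of travel, judging by force and actual position.

```bash
python3 - <<'E'
from rob import *
f0=np.load("f0.npy")
xr=.090
while xr<.102:
    xr+=.0015;at(xr,.0328,12,v=.03);f=fr()-f0;t=tcpx();print(round(xr,4),f.round(2),t)
    if -f[0]>10.6 or abs(f[2])>7 or t[0]>15.0: break
print(state()["time_s"],state()["eef_rot"])
E
```

```text
0.0915 [-7.95  0.56  2.32] [ 9.82  0.09 79.72]
0.093 [-8.41  0.77  2.35] [10.97  0.08 79.77]
0.0945 [-8.72  1.16  3.02] [12.04  0.11 79.8 ]
0.096 [-9.57  0.74  3.56] [13.13  0.1  79.83]
0.0975 [-10.65   1.7    3.93] [14.26  0.12 79.86]
15.3833 [-1.67694269e+02 -1.03600986e-01  1.36143954e+02]
```

```bash
python3 - <<'E'
from rob import *
f0=np.load("f0.npy")
xr=.0988
at(xr,.0328,12,v=.03);f1=fr()-f0;print(f1.round(2),tcpx())
for th in(10,8,7,6,5,4,3):
    at(xr,.0328,th,v=.03);f=fr()-f0
    e=pose(xr,.0328,th)[0];e[:2]-=C
    print(th,f.round(2),tcpx(),"cmd",round(e@U*1e3,2),round(e[2]*1e3,2),(np.array(state()["eef_rot"])[0]).round(2))
    if -f[0]>11.8 or abs(f[2]-f1[2])>4.5: print("STOP");break
print(state()["time_s"])
E
```

```text
[-11.06   1.87   4.  ] [15.22  0.09 79.89]
10 [-10.49   1.32   3.4 ] [14.01  0.12 77.05] cmd 18.22 77.1 -169.69
8 [-10.66   0.65   2.36] [1.287e+01 7.000e-02 7.414e+01] cmd 17.13 74.34 -171.69
7 [-10.82   0.79   3.52] [1.241e+01 6.000e-02 7.268e+01] cmd 16.63 72.94 -172.69
6 [-10.74   1.18   3.11] [11.94  0.08 71.23] cmd 16.15 71.52 -173.69
5 [-11.77   1.18   3.17] [11.47  0.08 69.76] cmd 15.69 70.09 -174.69
4 [-10.71   1.76   3.03] [11.09  0.09 68.3 ] cmd 15.26 68.66 -175.7
3 [-10.53   0.91   3.21] [10.67  0.08 66.8 ] cmd 14.86 67.21 -176.7
18.3833
```

```bash
python3 - <<'E'
from rob import *
import cv2
f0=np.load("f0.npy");xr=.0988
for th,zb in((2,.0328),(1,.0325),(0,.0322),(0,.0315),(0,.0308),(0,.0303)):
    at(xr,zb,th,v=.03);f=fr()-f0
    print(th,zb,f.round(2),tcpx(),(np.array(state()["eef_rot"])[0]).round(2))
    if -f[0]>12.2 or f[2]>8 or f[2]<-1: print("STOP");break
print(state()["time_s"],np.round(state()["torque"],2))
r=read_camera("side");cv2.imwrite("pics/side3.png",np.clip(1.5*cv2.resize(r["pixels"][170:260,190:320],None,fx=6,fy=6,interpolation=3),0,255).astype(np.uint8))
E
```

```text
2 0.0328 [-11.05   1.18   3.12] [10.33  0.08 65.29] -177.71
1 0.0325 [-11.33   2.03   2.86] [1.001e+01 5.000e-02 6.354e+01] -178.72
0 0.0322 [-10.69   1.62   3.7 ] [9.710e+00 5.000e-02 6.177e+01] -179.72
0 0.0315 [-11.08   2.33   4.06] [ 9.85 -0.12 61.29] -179.74
0 0.0308 [-11.49   1.72   4.95] [ 9.89 -0.23 60.67] -179.74
0 0.0303 [-12.03   2.29   6.42] [ 9.94 -0.3  60.43] -179.76
20.6333 [-1.3   1.82 -0.25]
```

View pics/side3.png

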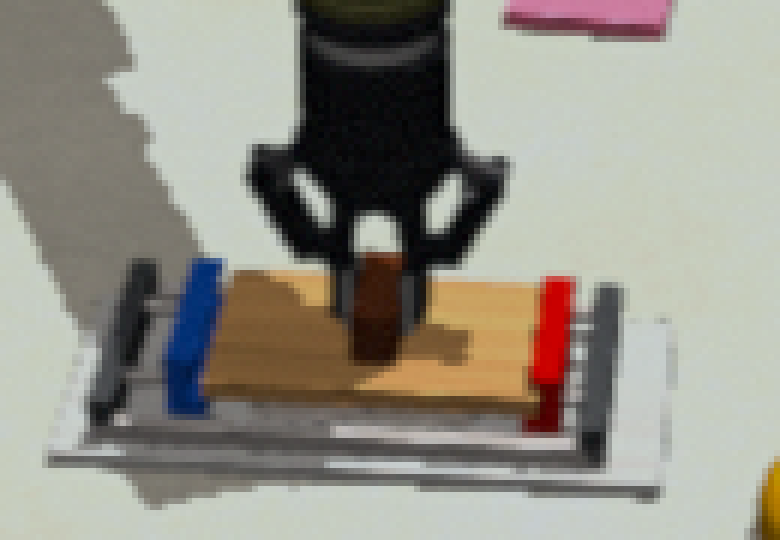

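The board now lies flat, with its blue edge inside the blue jaw at crop (205,385) and its red edge under the red lip at (540,395). I ease it back with the springs until the forces balance.

```bash
python3 - <<'E'
from rob import *
import cv2
f0=np.load("f0.npy")
for xr in(.0960,.0930,.0905,.0885,.0870,.0860,.0853,.0847,.0842,.0837,.0832):
    at(xr,.0308,0,v=.03);f=fr()-f0
    print(xr,f.round(2),tcpx())
    if f[0]>-.7 or f[2]>10: break
print(state()["time_s"],np.round(state()["torque"],2),state()["eef_rot"])
E
```

```text
0.096 [-9.32  0.62  2.4 ] [ 7.62 -0.28 60.56]
0.093 [-7.93  0.38  2.01] [ 5.33 -0.32 60.54]
0.0905 [-7.3  -0.03  1.6 ] [ 3.4  -0.33 60.54]
0.0885 [-5.84 -2.14 -0.66] [ 2.82 -0.3  60.55]
0.087 [-3.38 -3.62 -4.63] [ 2.11 -0.3  60.59]
0.086 [-2.4  -4.07 -5.  ] [ 1.28 -0.17 60.83]
0.0853 [-1.51 -4.04 -4.73] [ 0.59 -0.14 60.93]
0.0847 [-0.5  -4.4  -4.42] [-5.000e-02 -8.000e-02  6.092e+01]
23.6833 [-0.71 -0.48 -0.34] [1.79976258e+02 1.49854071e-02 1.36304659e+02]
```

```bash
python3 - <<'E'
from rob import *
import cv2
f0=np.load("f0.npy")
at(.0847,.0303,0,v=.03);print((fr()-f0).round(2),tcpx())
set_gripper(.05);hold(.3);print((fr()-f0).round(2),tcpx(),state()["finger_gap"])
p=np.array(state()["tool_pos"]);move_l([p[0],p[1],.2],velocity=.12)
q=np.array([.40,.10,.30])
try: goto(q,orient(51.8,0,SG))
except PlanningError: goto([.45,.15,.25],orient(51.8,0,SG))
hold(.3);print(state()["time_s"],state()["tool_pos"])
a=read_camera("side");b=read_camera("top");np.savez("top4.npz",**b);np.savez("side4.npz",**a)
A=cv2.resize(a["pixels"][195:260,190:320],None,fx=5,fy=5,interpolation=3);B=cv2.resize(b["pixels"][155:270,275:395],None,fx=2.3,fy=2.3,interpolation=3)
B=cv2.copyMakeBorder(B,0,0,0,A.shape[1]-B.shape[1],0);cv2.imwrite("pics/end.png",np.clip(1.4*np.vstack([A,B]),0,255).astype(np.uint8))
E
```

```text
[-0.81 -1.82  1.53] [ 4.000e-02 -1.100e-01  6.082e+01]
[ 0.07 -0.01  2.38] [-0.31 -0.   60.31] 0.04993428320135429
27.7667 [0.40027047 0.09946137 0.29969848]
```

View pics/end.png

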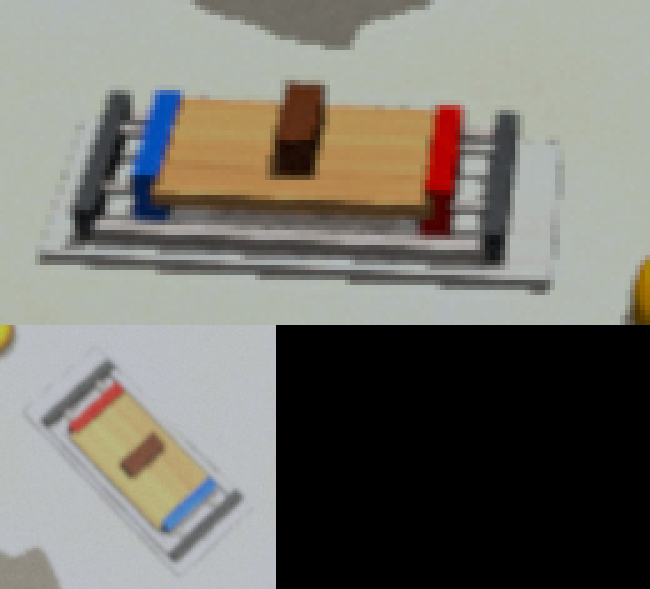

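The board lies flat under both lips, blue at crop (160,150) and red at (440,160), with its batten up. One numeric check on centring before I hand in.

```bash
python3 - <<'E'
from vis import *
from geo import C,YC
U=np.array([np.cos(np.radians(YC)),np.sin(np.radians(YC))])
red=lambda h,S,v:((h<8)|(h>172))&(S>150)&(v>70)
bl=lambda h,S,v:(h>95)&(h<125)&(S>130)
wood=lambda h,S,v:(h>12)&(h<35)&(S>80)&(v>60)
for n in("top0","top4"):
    t=dict(np.load(n+".npz"))
    for k,f in(("red",red),("blue",bl)):
        p=ray(t,filled(t,blob(t,(280,160,390,270),f)),.053)[:2]-C;print(n,k,(p@U*1e3).round(2))
c=blob(t,(280,160,390,270),wood);print(rect(t,c,.042),((ray(t,filled(t,c),.042)[:2]-C)*1e3)@np.c_[U,[-U[1],U[0]]])
E
```

```text
top0 red 83.67
top0 blue -83.49
top4 red 87.94
top4 blue -88.15
[ 546.2 -187.3  162.3   95.3   46. ] [3.07926879 1.33220457]
```

Both jaws are pushed back by the same amount, to about 4 mm as measured in the image, so the board is centred.

```bash
python3 -c "
from workcell import *
print(hand_in())"
```

```text
the job is handed in; nothing more can be done
None
```

The wooden board is clipped batten up into the cradle, flat under both lips and centred by the springs; I let go of it, moved the arm clear, disturbed nothing else that I could see, and handed the job in at about 28 s.

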